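# Run a sample vial on the touch vortex mixer

## Task

Set the vortex mixer's speed dial so that its pointer is at the one long index line. Then take the vial that stands apart at one end of the wooden rack, stand it upright in the mixer's rubber cup and push the cup down with it against the spring until the shoulder of the metal sleeve under the cup is level with the grey collar round it (about 6 mm down, not to the bottom), so that the mixer runs. Finish still gripping the vial and holding the cup down like that; leave the dial as set, and the rack, the other vials and the small things about where they stood.

Things in the scene. Friction and masses are not known exactly. Their poses are not given: they have to be found in the camera images.
- mixer: Vortex mixer, a white box 165 x 104 mm, fixed to the desk. Origin: centre of its underside; -x is its front. Front deck 48 mm high carries the speed dial; the head behind it is 75 mm high with the cup in a grey collar (rim 82 mm high). The head starts 10 mm behind the origin. Dial axis at (-45, 0) mm, cup axis at (46, 0) mm.
- mixer_speed (a joint): Speed dial angle, rad, 0 (low stop) to 4.71, growing clockwise seen from above; stiff enough to stay (0.03 N m). Pointer is on the long index line at 3.30; it always starts lower.
- dial_grip (a point): On the axis of the black speed dial, at the height to grip: 16 mm above the deck. The dial's grip is round, 31 mm across, from 6 to 25 mm above the deck; below it a skirt 39 mm across. x points 135 deg clockwise (from above) of the white pointer line.
- dial_pointer (a point): Tip of the dial's white pointer, at the edge of the skirt, 18 mm from the dial's axis; turns with the dial.
- dial_index (a point): Middle of the long index line on the deck, 28 mm from the dial's axis: longer and wider than the other ten scale ticks, fixed. Seen from the front it points about 54 deg clockwise of straight back.
- mixer_cup (a joint): How far the cup is pressed down, m: 0 at rest to 0.010 at the bottom. Spring: about 2 N to start it, then 1.25 N per mm (9.5 N at 6 mm). At 0.006 the sleeve's shoulder is level with the collar's rim.
- cup_floor (a point): Centre of the rubber cup's inner floor, 92 mm above the desk at rest; sinks with the cup. The cup is open upward: bore 22 mm across near the floor, flaring to 31 mm at the rim, 16 mm above the floor. Under the rubber is a metal sleeve 36 mm across whose shoulder is 4 mm below this floor.
- sample_vial: The vial to mix: glass vial with screw cap, 61 mm tall, body 18.5 mm and cap 20 mm across (cap from 45 mm up), 20 to 40 g. Origin: centre of its underside, z along it. Stands in the last hole at one end of the rack, away from the two other vials; all three look alike.
- vial_b: Another vial, same as the sample vial, in the rack next to vial_c, 78 mm from the sample vial. Origin: centre of its underside.
- vial_c: Another vial, same as the sample vial, in the last hole of the rack's other end. Origin: centre of its underside.
- rack: Loose wooden vial rack, 36 x 150 mm, 38 mm high, 250 g. Origin: centre of its underside; y along it. Vials stand on its floor 8 mm above the desk and rise 31 mm above its top. Slot 22 mm wide. The sample vial stands at y = -52 mm, the others at y = +26 and +52 mm.
- parts_box2: Upper one of two stacked yellow parts boxes, fixed between the rack and the mixer, 310 mm deep (x), 230 mm wide (y), top 115 mm above the desk. Origin: about the middle of its underside. Other fixed obstacles: behind the mixer a computer tower 388 mm high (front at x = 0.63 m, y from -0.20 to -0.62 m); at the left, in reach of the start pose, an open laptop whose lid rises to 295 mm: go up first.
- dropper_bottle: Bystander: amber dropper bottle, 39 x 28 mm, 104 mm tall. Origin: centre of its underside.
- pin_tin: Bystander: round tin, 55 mm across, 23 mm high. Origin: centre of its underside.
- loupe: Bystander: folded pocket loupe, 26 x 42 mm, 17 mm high. Origin: centre of its underside.

How it is judged:
On the way, in this order (a step that is already met when the one before it is completed fails the run):
1. the speed dial's pointer is on the long index line (value of joint mixer_speed between 3.16 and 3.44 rad), for 0.3 s.
2. the sample vial is out of the rack and in the gripper (height (world z) of sample_vial above 0.06 m and contact force between the fingers and sample_vial above 2 N), for 0.1 s.
3. the sample vial stands in the cup and the cup is held down at 4 to 8 mm (value of joint mixer_cup between 0.004 and 0.008 m and distance between sample_vial and cup_floor below 0.006 m), for 0.5 s.
At the end, for the whole second after the job is handed in: Sample vial gripped, upright (0.15 rad) on the cup's floor (5 mm off axis, 4 mm high at most); it alone holds the cup down 4 to 8 mm, at rest; dial within 0.14 rad of the index (3.30); other vials upright (all of step 1 and value of joint mixer_cup between 0.004 and 0.008 m and horizontal distance between sample_vial and cup_floor below 0.005 m and z of sample_vial in the frame of cup_floor below 0.004 m and angle between sample_vial's own z axis and vertical below 0.15 rad and contact force between the fingers and sample_vial above 4 N and contact force between sample_vial and mixer above 4 N and contact force between each of the arm, the fingers and mixer below 1 N and linear speed of sample_vial below 0.01 m/s and angle between each of vial_b, vial_c's own z axis and vertical below 0.3 rad); the arm keeps its last pose, push and grip.
It fails at once if the rack or one of the other two vials is shoved or knocked over (30 mm) (distance of any of rack, vial_b, vial_c from where it was at the start of the episode above 0.03 m).
It fails at once if the dropper bottle, the tin or the loupe is shoved (30 mm) (distance of any of dropper_bottle, pin_tin, loupe from where it was at the start of the episode above 0.03 m).
It also fails if it takes over 69 s, if anything falls off the work surface, if the arm or the gripper's body presses on something with over 40 N, if the wrist force passes 120 N, or if a joint passes its speed limit or range.

## Robot

A 6-joint arm with a two-finger parallel gripper is mounted at the origin on a cart in front of the work surface, level with it; the furniture and walls round the work are solid. World frame = base frame: x ahead of the robot, y to its left, z up, the work surface at z = 0. Lengths are in m, angles in rad, forces in N, time in s.
With the tool pointing down it reaches from about 0.35 to 0.875 m from the base axis. Payload 15.5 kg.
Tool frame: the origin (TCP) lies between the finger pads; the fingertips stand ahead of it and the grasp point (between the pads) lies 2 mm behind it (manip.tip_extent is the z of the fingertips in the tool frame, in m); z points along the fingers, y is the line along which they close (so a half turn about z gives the same grasp; the last joint's range is limited). The gripper opens to 85 mm and grips with 20 to 120 N. Pads are 22 mm wide; open, the fingers measure 114 mm over their backs; the gripper's body (76 mm by 85 mm) begins 54 mm behind the grasp point. The pads swing forward as they close: fully open they stand 13 mm farther back than shut.
Start: joints at [-0.096, 0.494, 1.345, -0, 1.302, -0.096], TCP at [0.625, 0, 0.248] pointing down, gripper open.
Joint ranges: [-2.91, 2.91], [-0.82, 2.16], [0.22, 2.67], [-1.22, 4.37], [0.12, 2.79], [-3.08, 3.08]. Speed limits (rad/s): [1.89, 1.89, 2.57, 3.01, 3.01, 3.01].

## Interface

Orientations are given as a unit quaternion [w, x, y, z].
In Python, from rig import monitor, vision, job_done, manip gives the robot as it stands.
- The arm moves only by the tool jog_arm, never from a script. Its argument "motion" is a list of rows, each a list of 5 numbers: the finger opening in m, from 0 to 0.0854, then the shift along the tool's x, y, z in m, then the turn about the tool's z in rad. A call has 1 to 10 rows; each row shifts and turns the commanded pose from where the row before left it, along the tool's axes as they then stand; what a row does not reach is not made up. A row lasts 1/10 s, in which the tool goes at most 50 mm and 8.59 degrees, less where a joint would pass 70% of its speed; a pose out of reach is approached as far as the arm can. A call is refused whole if a number of a shift passes 0.05 or a number of a turn 0.15, either way. A call with a gripper value outside its range is refused whole. The fingers move at their own pace and stop on an object; the grip force is fixed at half the most. Time passes only in rows, so rows that do not move let the fingers close. It gives the time, the measured TCP pose, the force, the opening and the grip force at its end, in the units of the state.
- monitor.get_state(): the state, without advancing time (a new reading comes with each control period).
- vision.get_image(name): name is "scene" or "side" or "wrist"; returns a dict with "color" (420x560x3 uint8, red, green, blue), "camera_matrix" (3x3 intrinsics, pixels), "distortion" ([k1, k2, p1, p2, k3] as OpenCV has them; the pictures are not rectified), "R" (3x3) and "t" (3): a world point X has camera coordinates R X + t. Camera axes: x right, y down, z forward; pixel columns grow to the right and rows downward; lengths in m; the calibration is good to about 2 mm. A picture is of the moment at which its call begins. There is no depth.
- job_done(): hands the job in; it is judged then, once.
The state is a dict: "time": time; "q": joint angles; "joint_vel": joint speeds; "effort": joint torques, N m; "eef_pos": TCP position; "orientation": TCP orientation; "contact_force": force on the tool from outside, world axes, zero at the start; "wrist_torque": the same for the moment, N m; "grip_width": finger opening in m; "grasp_force": force on a finger pad.
Only numpy, scipy, OpenCV 4.12 (cv2) and the standard library are available. Lean on these libraries where they do the work, as an engineer would, in place of code of your own. Each camera call takes 0.05 s, during which the arm holds its last target. There are 200 camera calls.

## Working session

There is one attempt and no reset: what is moved stays moved. The work goes in short steps, Python scripts to look and compute and a tool call to move; the robot and the scene stay as the last step left them, time stands still between calls to the robot, and variables do not carry over. Pictures are saved under pics/ and viewed, at most 10 in all, crops included, and the job is handed in when it is done.

Besides the shell and the picture viewer there is one more tool, called after "Emit:" in YAML: its name, and indented under it one key for each argument. jog_arm: Moves the arm, as the interface text tells. Its arguments: {"type":"object","properties":{"motion":{"type":"array"}},"required":["motion"]}

```bash
mkdir -p pics; cat > h.py <<'E'
import numpy as np, cv2
from rig import monitor, vision, job_done, manip
def snap(n,f=None):
    im=vision.get_image(n)
    if f: cv2.imwrite(f,im["color"][:,:,::-1])
    return im
def ray(im,px):
    K=np.array(im["camera_matrix"]);d=np.array(im["distortion"])
    u=cv2.undistortPoints(np.array([[px]],float),K,d)[0,0]
    R=np.array(im["R"]);t=np.array(im["t"])
    c=-R.T@t; v=R.T@np.array([u[0],u[1],1.]); return c,v/np.linalg.norm(v)
def onz(im,px,z):
    c,v=ray(im,px); return c+v*(z-c[2])/v[2]
def proj(im,X):
    R=np.array(im["R"])
    p,_=cv2.projectPoints(np.array(X,float).reshape(-1,1,3),cv2.Rodrigues(R)[0],np.array(im["t"],float),np.array(im["camera_matrix"]),np.array(im["distortion"]))
    return p[:,0]
E
python3 - <<'E'
from h import *
import pickle
ims={n:snap(n,f'pics/{n}0.png') for n in("scene","side","wrist")}
pickle.dump(ims,open('ims0.pkl','wb'))
print(monitor.get_state(), manip.tip_extent)
for n in ims: print(n,-np.array(ims[n]["R"]).T@ims[n]["t"])
a=np.hstack([ims["scene"]["color"]])
E
```

```text
{'time': 0.15, 'q': array([-9.54921745e-02,  4.94051760e-01,  1.34596925e+00, -1.23911187e-05,
        1.30247817e+00, -9.55041526e-02]), 'joint_vel': array([-2.81178097e-04, -2.46505443e-03, -2.31224924e-03,  2.68579653e-05,
        3.29515186e-05,  1.22953016e-03]), 'effort': array([ 4.76028199e-04, -8.82539248e+01, -3.84067369e+01, -1.70366275e-04,
        7.04737889e-03, -2.97315989e-05]), 'eef_pos': array([6.24754598e-01, 2.77766998e-05, 2.47836812e-01]), 'orientation': array([-3.45802319e-04,  7.07101310e-01,  7.07112107e-01, -2.93089143e-04]), 'contact_force': array([-0.61174719, -0.15703559,  0.58752089]), 'wrist_torque': array([ 0.00979757, -0.04707065,  0.00037862]), 'grasp_force': 0.0, 'grip_width': 0.08528075107012871} 0.017
scene [-0.03279344 -0.7364157   0.59786183]
side [-0.40320103 -0.01992883  1.10558278]
wrist [0.6233454  0.07724101 0.37325646]
```

View pics/scene0.png

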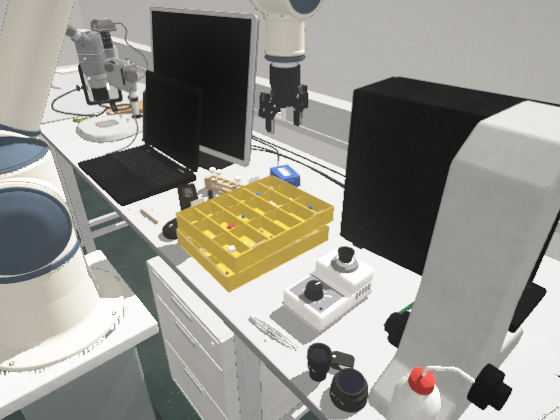

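View pics/side0.png

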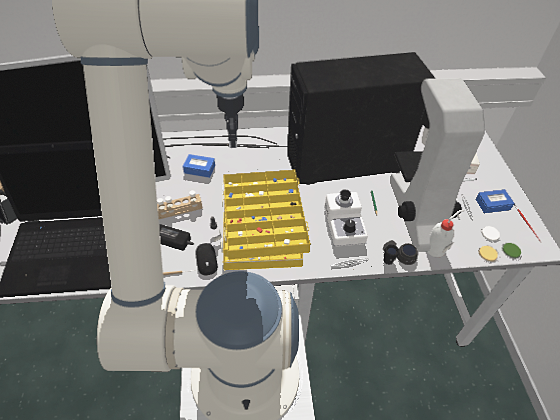

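The scene view shows the mixer at about (330,285), with its dial at (314,290) and cup at (345,258). The rack is mostly hidden behind the boxes near (222,185). In the side view the mixer is at (347,220) and the rack at (178,207). I'll enlarge these in one picture.

```bash
python3 - <<'E'
from h import *
import pickle
ims=pickle.load(open('ims0.pkl','rb'))
def crop(n,x0,y0,w,h): return cv2.resize(ims[n]["color"][y0:y0+h,x0:x0+w,::-1],(400,300),interpolation=cv2.INTER_CUBIC)
a=np.vstack([np.hstack([crop("scene",280,240,100,75),crop("side",310,180,80,60)]),
 np.hstack([crop("side",145,180,80,60),cv2.resize(ims["wrist"]["color"][:,:,::-1],(400,300))])])
cv2.imwrite('pics/comp.png',a)
E
```

```text
(no output)
```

View pics/comp.png

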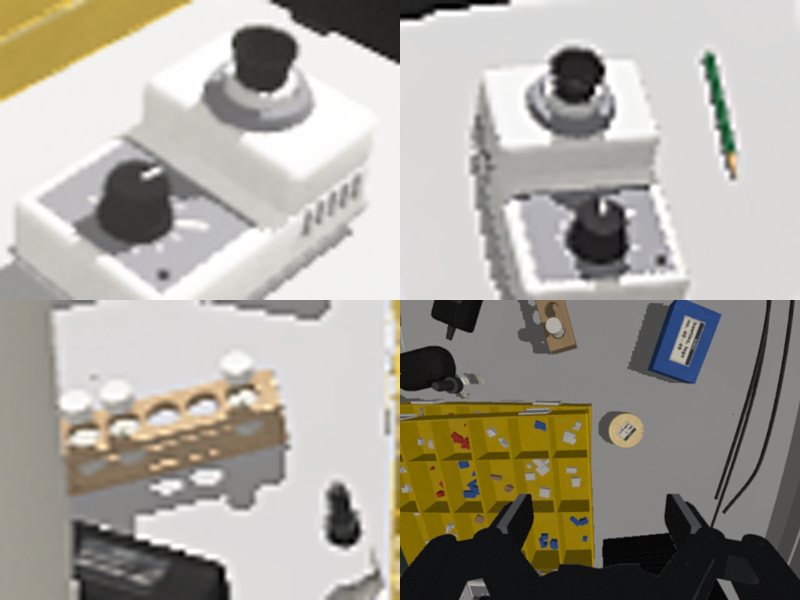

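The crops show the pointer aimed roughly straight back. The sample vial's cap is at side px (192.4,191.6), on the right-hand end of the rack. The cup rim is at scene (346.3,249.3) and side (345.4,192).

```bash
python3 - <<'E'
from h import *
import pickle
ims=pickle.load(open('ims0.pkl','rb'))
np.set_printoptions(precision=4,suppress=True)
S,D=ims["scene"],ims["side"]
for nm,i,p,z in [("cup scene",S,(346.3,249.3),.108),("cup side",D,(345.4,192),.108),("dial scene",S,(314.7,283.9),.073),("dial side",D,(349,221.6),.073),
 ("vialS",D,(192.4,191.6),.069),("vb",D,(168.6,198.2),.069),("vc",D,(160.4,200.6),.069),("wrist vial",ims["wrist"],(155*1.4,27*1.4),.069),
 ("tin",ims["wrist"],(226*1.4,129*1.4),.023),("dropper",ims["wrist"],(45*1.4,80*1.4),.1),("bottle side",D,(145+343/5,180+(540-300)/5),0),("frontleft deck",S,(280+15/4,240+220/4),.048)]:
    print(nm,onz(i,p,z))
W=ims["wrist"]; print(W["R"],W["camera_matrix"],W["distortion"])
E
```

```text
cup scene [ 0.4966 -0.336   0.108 ]
cup side [ 0.4992 -0.3423  0.108 ]
dial scene [ 0.4028 -0.3404  0.073 ]
dial side [ 0.4084 -0.3402  0.073 ]
vialS [0.5735 0.1395 0.069 ]
vb [0.5504 0.2139 0.069 ]
vc [0.542  0.2391 0.069 ]
wrist vial [0.5704 0.1394 0.069 ]
tin [0.6658 0.0034 0.023 ]
dropper [0.4416 0.0797 0.1   ]
bottle side [0.4734 0.0772 0.    ]
frontleft deck [ 0.3545 -0.3043  0.048 ]
[[ 1.      0.0005  0.0004]
 [ 0.0004 -0.9528  0.3037]
 [ 0.0006 -0.3037 -0.9528]] [[321.6842   0.     278.3001]
 [  0.     321.6842 213.0964]
 [  0.       0.       1.    ]] [-0.0754  0.      0.      0.      0.    ]
```

Emit:
jog_arm:
  motion:
    - [0.05, -0.037, -0.0195, 0, 0]
    - [0.05, -0.037, -0.0195, 0, 0]
    - [0.05, -0.037, -0.0195, 0, 0]
    - [0.05, -0.037, -0.0195, 0, 0]
    - [0.05, -0.037, -0.0195, 0, 0]
    - [0.05, -0.037, -0.0195, 0, 0]
    - [0.05, -0.037, -0.0195, 0, 0]
    - [0.05, -0.037, -0.0195, 0, 0]
    - [0.05, -0.037, -0.0195, 0, 0]
    - [0.05, -0.037, -0.0195, 0, 0]

```text
time: 1.15
eef_pos: [0.4289, -0.3713, 0.2482]
orientation: [-0.0, 0.707, 0.707, 0.0]
contact_force: [0.9, 0.8, -0.0]
grip_width: 0.0497
grasp_force: 0.0
```

Emit:
jog_arm:
  motion:
    - [0.05, 0, 0, 0, 0]
    - [0.05, 0, 0, 0, 0]
    - [0.05, 0, 0, 0, 0]

```text
time: 1.45
eef_pos: [0.4302, -0.3693, 0.2481]
orientation: [-0.0, 0.707, 0.707, 0.0]
contact_force: [0.6, -0.7, -0.0]
grip_width: 0.0498
grasp_force: 0.0
```

```bash
python3 - <<'E'
from h import *
import pickle
np.set_printoptions(precision=4,suppress=True)
im=snap("wrist"); pickle.dump(im,open('w1.pkl','wb'))
p=proj(im,[[.405,-.34,.073],[.498,-.339,.108]]);print(p, monitor.get_state()['eef_pos'])
c=im["color"][:,:,::-1][100:400,120:520]
cv2.imwrite('pics/w1.png',cv2.resize(c,(800,600),interpolation=cv2.INTER_CUBIC))
E
```

```text
[[252.5481 164.4793]
 [360.6403 170.2095]] [ 0.4304 -0.3691  0.2482]
```

View pics/w1.png

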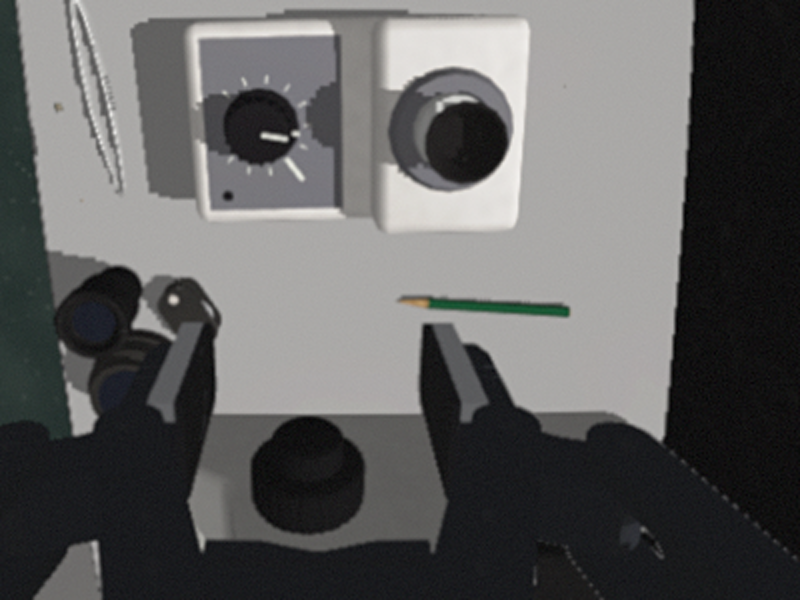

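The wrist crop shows the dial disc centred near (261,127). The pointer runs (262,134)→(288,139), the long index line (287,160)→(302,180), and the cup opening is at about (467,142).

```bash
python3 - <<'E'
from h import *
import pickle
np.set_printoptions(precision=4,suppress=True)
im=pickle.load(open('w1.pkl','rb'))
f=lambda x,y:(120+x/2,100+y/2)
g=im["color"]
hsv=cv2.cvtColor(g,cv2.COLOR_RGB2HSV)
m=((hsv[...,2]<55)).astype(np.uint8)
for nm,(x0,y0,x1,y1) in {"dial":(225,80,305,165),"cup":(425,95,512,188)}.items():
    M=np.zeros_like(m);sl=(slice(100+y0//2,100+y1//2),slice(120+x0//2,120+x1//2));M[sl]=m[sl]
    cs,_=cv2.findContours(M,cv2.RETR_EXTERNAL,cv2.CHAIN_APPROX_NONE);c=max(cs,key=cv2.contourArea)
    print(nm,cv2.fitEllipse(c),cv2.minEnclosingCircle(c))
    for z in (.054,.073,.108):print(z,onz(im,cv2.minEnclosingCircle(c)[0],z))
for nm,p,z in [("i0",(287,160),.048),("i1",(302,180),.048),("p0",(262,134),.073),("p1",(288,139),.073),("cup",(467,142),.108),("cornerFL",(187,27),.048),("cornerFR",(207,216),.048),("BL",(528,22),.075),("BR",(517,231),.075),("deckedge front near",(200,40),.048),("microbase",(300,413),.0)]:
    print(nm,onz(im,f(*p),z))
E
```

```text
dial ((249.2865447998047, 162.71853637695312), (35.65491485595703, 36.4642219543457), 178.9969024658203) ((249.21621704101562, 162.54054260253906), 18.9349365234375)
0.054 [ 0.4002 -0.3411  0.054 ]
0.073 [ 0.4019 -0.3382  0.073 ]
0.108 [ 0.405  -0.3328  0.108 ]
cup ((352.6262512207031, 170.73483276367188), (37.7918586730957, 40.60939407348633), 51.64896011352539) ((352.4821472167969, 170.51785278320312), 20.915754318237305)
0.054 [ 0.5038 -0.3489  0.054 ]
0.073 [ 0.4994 -0.3455  0.073 ]
0.108 [ 0.4911 -0.3393  0.108 ]
i0 [ 0.414 -0.36   0.048]
i1 [ 0.4216 -0.3706  0.048 ]
p0 [ 0.4035 -0.3424  0.073 ]
p1 [ 0.4157 -0.3448  0.073 ]
cup [ 0.492  -0.3397  0.108 ]
cornerFL [ 0.3659 -0.2938  0.048 ]
cornerFR [ 0.3712 -0.3901  0.048 ]
BL [ 0.5241 -0.2909  0.075 ]
BR [ 0.5278 -0.3896  0.075 ]
deckedge front near [ 0.372 -0.3    0.048]
microbase [ 0.4182 -0.5437  0.    ]
```

Emit:
jog_arm:
  motion:
    - [0.056, 0.028, -0.028, 0, 0]
    - [0.056, 0, 0, 0.04, 0]
    - [0.056, 0, 0, 0.04, 0]
    - [0.056, 0, 0, 0.04, 0]
    - [0.056, 0, 0, 0.035, 0]
    - [0.056, 0, 0, 0.01, 0]
    - [0.056, 0, 0, 0.004, 0]
    - [0.056, 0, 0, 0, 0]
    - [0.056, 0, 0, 0, 0]

```text
time: 2.4
eef_pos: [0.4028, -0.3425, 0.0807]
orientation: [0.001, 0.707, 0.707, -0.0]
contact_force: [-0.3, 0.1, -0.7]
grip_width: 0.0558
grasp_force: 0.0
```

```bash
python3 - <<'E'
from h import *
import pickle
W=snap("wrist");S=snap("scene")
a=cv2.resize(W["color"][:,:,::-1],(400,300),interpolation=cv2.INTER_AREA)
b=cv2.resize(W["color"][200:410,140:420,::-1],(400,300),interpolation=cv2.INTER_CUBIC)
c=cv2.resize(S["color"][240:315,270:370,::-1],(400,300),interpolation=cv2.INTER_CUBIC)
D=snap("side");d=cv2.resize(D["color"][180:240,310:390,::-1],(400,300),interpolation=cv2.INTER_CUBIC)
cv2.imwrite('pics/c2.png',np.vstack([np.hstack([a,b]),np.hstack([c,d])]))
pickle.dump((W,S,D),open('w2.pkl','wb'))
E
```

```text
(no output)
```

View pics/c2.png

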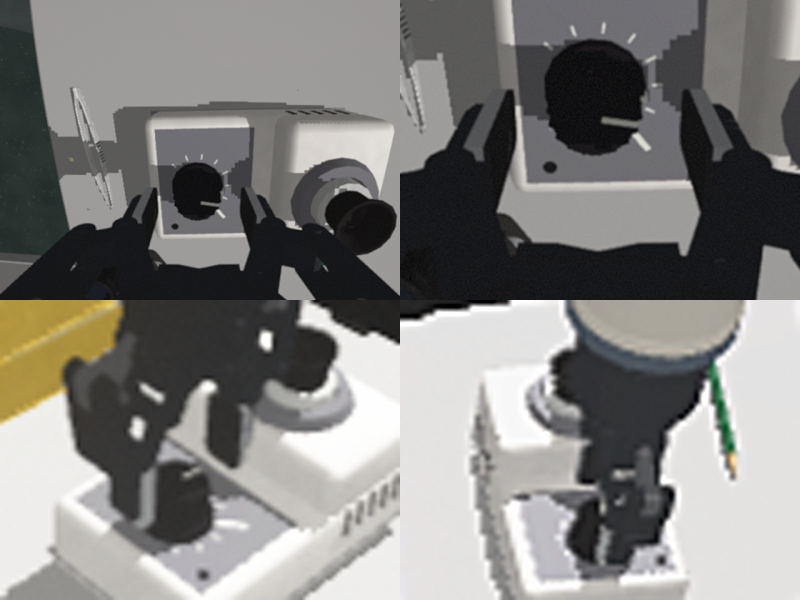

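The dial is centred between the pads: it sits at x≈595 in the crop, and the pads' midpoint is about 600. Its pointer is about 12° off straight back. I'll lower a little and close.

Emit:
jog_arm:
  motion:
    - [0.056, 0, 0, 0.004, 0]
    - [0.056, 0, 0, 0.003, 0]
    - [0.045, 0, 0, 0, 0]
    - [0.045, 0, 0, 0, 0]
    - [0.045, 0, 0, 0, 0]

```text
time: 3.05
eef_pos: [0.402, -0.342, 0.0723]
orientation: [-0.0, 0.707, 0.707, -0.0]
contact_force: [-0.5, 0.8, -0.5]
grip_width: 0.0449
grasp_force: 0.0
```

Emit:
jog_arm:
  motion:
    - [0.02, 0, 0, 0, 0]
    - [0.02, 0, 0, 0, 0]
    - [0.02, 0, 0, 0, 0]
    - [0.02, 0, 0, 0, 0]
    - [0.02, 0, 0, 0, 0]

```text
time: 3.55
eef_pos: [0.4016, -0.342, 0.0727]
orientation: [-0.0, 0.707, 0.707, -0.0]
contact_force: [-4.7, -0.6, 10.2]
grip_width: 0.0279
grasp_force: 58.6
```

Emit:
jog_arm:
  motion:
    - [0.02, 0, 0, 0, 0.1]
    - [0.02, 0, 0, 0, 0.1]
    - [0.02, 0, 0, 0, 0.1]
    - [0.02, 0, 0, 0, 0.1]
    - [0.02, 0, 0, 0, 0.1]
    - [0.02, 0, 0, 0, 0.1]
    - [0.02, 0, 0, 0, 0.1]
    - [0.02, 0, 0, 0, 0]
    - [0.02, 0, 0, 0, 0]

```text
time: 4.45
eef_pos: [0.4014, -0.3419, 0.0726]
orientation: [-0.0, 0.907, 0.422, -0.0]
contact_force: [-7.9, -0.2, 12.1]
grip_width: 0.028
grasp_force: 58.8
```

Emit:
jog_arm:
  motion:
    - [0.05, 0, 0, 0, 0]
    - [0.05, 0, 0, 0, 0]
    - [0.05, 0, 0, 0, 0]
    - [0.05, 0, 0, 0, 0]
    - [0.05, 0, 0, -0.05, 0]
    - [0.05, 0, 0, -0.05, 0]
    - [0.05, 0, 0, -0.05, 0]
    - [0.05, 0, 0, 0, 0]
    - [0.05, 0, 0, 0, 0]

```text
time: 5.35
eef_pos: [0.4023, -0.3423, 0.2233]
orientation: [0.001, 0.907, 0.422, 0.0]
contact_force: [0.7, 0.1, -1.0]
grip_width: 0.0501
grasp_force: 0.0
```

```bash
python3 - <<'E'
from h import *
import pickle
W=snap("wrist");pickle.dump(W,open('w3.pkl','wb'))
p=proj(W,[[.402,-.341,.06]])[0];print(p)
x=int(np.clip(p[0]-70,0,420));y=int(np.clip(p[1]-52,0,315));print(x,y)
cv2.imwrite('pics/c3.png',cv2.resize(W["color"][y:y+105,x:x+140,::-1],(800,600),interpolation=cv2.INTER_CUBIC))
E
```

```text
[277.09768096 196.4569601 ]
207 144
```

View pics/c3.png

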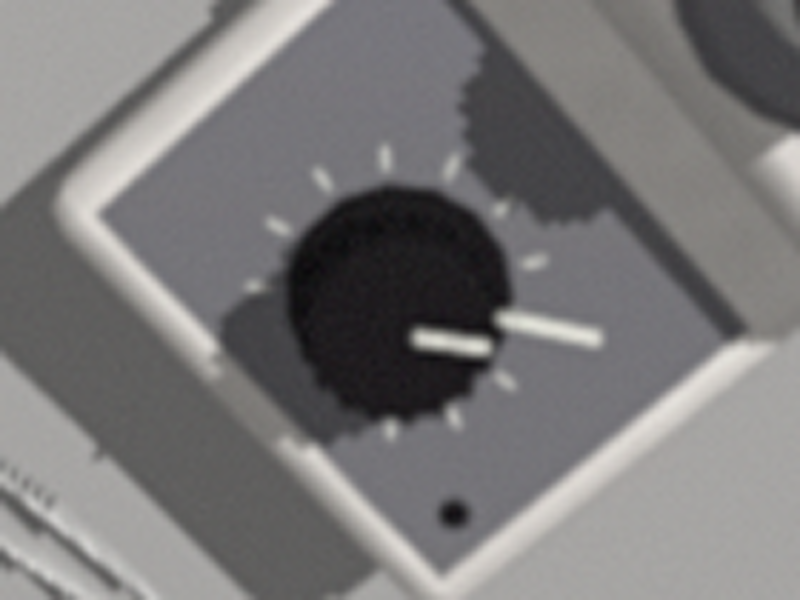

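The pointer runs (415,338)→(490,347) and the index line (500,318)→(600,340), so they're nearly parallel. I'll compute their angles.

```bash
python3 - <<'E'
from h import *
import pickle
np.set_printoptions(precision=4,suppress=True)
W=pickle.load(open('w3.pkl','rb'))
g=cv2.cvtColor(W["color"],cv2.COLOR_RGB2GRAY)[144:249,207:347]
big=cv2.resize(g,(800,600),interpolation=cv2.INTER_CUBIC)
m=(big>140).astype(np.uint8)
def line(x0,y0,x1,y1,z):
    M=np.zeros_like(m);M[y0:y1,x0:x1]=m[y0:y1,x0:x1]
    n,l,s,c=cv2.connectedComponentsWithStats(M);k=1+np.argmax(s[1:,4])
    ys,xs=np.where(l==k)
    P=np.array([onz(W,(207+(x+.5)/800*140-.5,144+(y+.5)/600*105-.5),z)[:2] for x,y in zip(xs[::3],ys[::3])])
    vx,vy,cx,cy=cv2.fitLine(P.astype(np.float32),cv2.DIST_L2,0,1e-6,1e-6).ravel()
    if vx<0: vx,vy=-vx,-vy
    t=(P-[cx,cy])@[vx,vy]
    print(np.degrees(np.arctan2(vy,vx)),(cx,cy),"ends",np.array([cx,cy])+t.min()*np.array([vx,vy]),np.array([cx,cy])+t.max()*np.array([vx,vy])); return
line(405,322,495,365,.073); line(500,300,615,360,.048)
M=((big<60)*1).astype(np.uint8); M[:, :285]=0;M[:,520:]=0;M[:180]=0;M[425:]=0
cs,_=cv2.findContours(M,0,1);c=max(cs,key=cv2.contourArea);(x,y),r=cv2.minEnclosingCircle(c);print(x,y,r,onz(W,(207+x*.175,144+y*.175),.054))
c,_=ray(W,(1,1));print(c)
E
```

```text
-48.98167 (np.float32(0.40579253), np.float32(-0.348255)) ends [ 0.4019 -0.3438] [ 0.4096 -0.3526]
-52.83941 (np.float32(0.41642755), np.float32(-0.36336476)) ends [ 0.4109 -0.356 ] [ 0.4218 -0.3705]
394.27874755859375 304.28118896484375 119.7821044921875 [ 0.3997 -0.3421  0.054 ]
[ 0.4506 -0.2831  0.3488]
```

Emit:
jog_arm:
  motion:
    - [0.05, -0.0013, -0.0015, 0.04, 0]
    - [0.05, 0, 0, 0.04, 0]
    - [0.05, 0, 0, 0.04, 0]
    - [0.05, 0, 0, 0.02, 0]
    - [0.05, 0, 0, 0.01, 0]
    - [0.05, 0, 0, 0, 0]
    - [0.05, 0, 0, 0, 0]

```text
time: 6.1
eef_pos: [0.4001, -0.3421, 0.0726]
orientation: [0.0, 0.907, 0.422, -0.0]
contact_force: [-0.1, -0.2, -0.3]
grip_width: 0.0499
grasp_force: 0.0
```

Emit:
jog_arm:
  motion:
    - [0.02, 0, 0, 0, 0]
    - [0.02, 0, 0, 0, 0]
    - [0.02, 0, 0, 0, 0]
    - [0.02, 0, 0, 0, 0]
    - [0.02, 0, 0, 0, 0]
    - [0.02, 0, 0, 0, 0.04]
    - [0.02, 0, 0, 0, 0.045]
    - [0.02, 0, 0, 0, 0]
    - [0.02, 0, 0, 0, 0]
    - [0.02, 0, 0, 0, 0]

```text
time: 7.1
eef_pos: [0.4005, -0.3425, 0.0736]
orientation: [0.001, 0.924, 0.383, 0.0]
contact_force: [-0.9, 1.3, 8.1]
grip_width: 0.0276
grasp_force: 58.7
```

Emit:
jog_arm:
  motion:
    - [0.05, 0, 0, 0, 0]
    - [0.05, 0, 0, 0, 0]
    - [0.05, 0, 0, 0, 0]
    - [0.05, 0, 0, 0, 0]
    - [0.05, 0, 0, -0.05, 0]
    - [0.05, 0, 0, -0.05, 0]
    - [0.05, 0, 0, -0.05, 0]
    - [0.05, 0, 0, 0, 0]
    - [0.05, 0, 0, 0, 0]

```text
time: 8.0
eef_pos: [0.4003, -0.3423, 0.2233]
orientation: [0.001, 0.924, 0.383, 0.0]
contact_force: [-0.2, -0.1, -1.0]
grip_width: 0.0501
grasp_force: 0.0
```

```bash
python3 - <<'E'
from h import *
import pickle
W=snap("wrist");pickle.dump(W,open('w4.pkl','wb'))
cv2.imwrite('pics/c4.png',cv2.resize(W["color"][144:249,207:347,::-1],(800,600),interpolation=cv2.INTER_CUBIC))
E
```

```text
(no output)
```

View pics/c4.png

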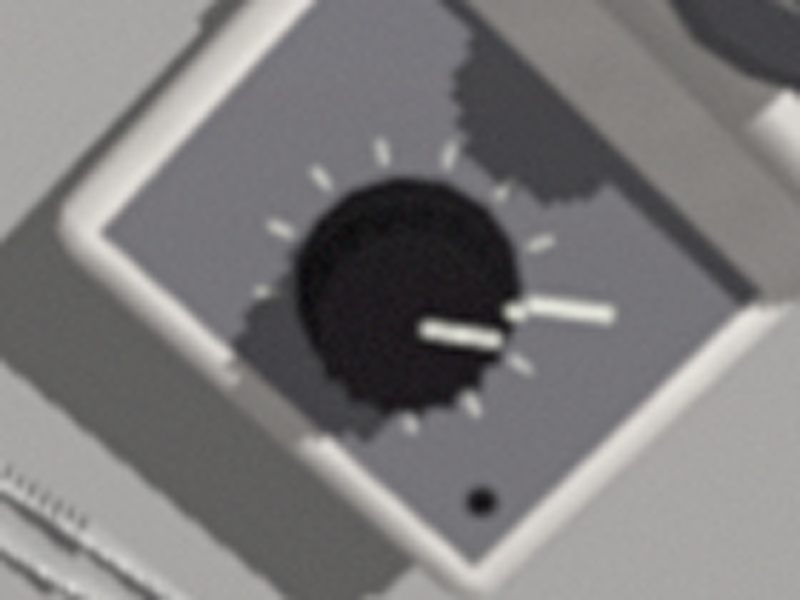

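The skirt pointer (515,312) now meets the index line (530,303)→(612,315), so the dial is set. Next I'll work out clearances round the rack: the box edge and the laptop lid.

```bash
python3 - <<'E'
from h import *
import pickle
np.set_printoptions(precision=4,suppress=True)
ims=pickle.load(open('ims0.pkl','rb'));W,S,D=ims["wrist"],ims["scene"],ims["side"]
for p in [(0,145),(120,143),(262,148)]: print("box edge",onz(W,p,.115))
print("rack corners w",[onz(W,p,.038) for p in [(1.4*133,1.4*0),(1.4*177,1.4*46),(1.4*144,1.4*53)]])
print("lid foot scene",onz(S,(200,170),0.02),"side",onz(D,(165,182),0.02))
print("lid top scene",onz(S,(199,88),.295),"side",onz(D,(165,182),.2))
print("loupe?",[onz(D,p,.01) for p in [(175,236),(206,258)]])
s=monitor.get_state();print(s['q'])
W=pickle.load(open('w4.pkl','rb'))
f=lambda x,y:(207+x*.175,144+y*.175)
c=np.array([.4003,-.342])
for nm,a,z in [("ptr in",(425,328),.073),("ptr out",(500,341),.073),("skirt",(515,312),.053),("idx0",(530,303),.048),("idx1",(612,315),.048)]:
    P=onz(W,f(*a),z)[:2];print(nm,P,np.degrees(np.arctan2(*(P-c)[::-1])))
E
```

```text
box edge [0.3887 0.0551 0.115 ]
box edge [0.496  0.0541 0.115 ]
box edge [0.6105 0.0492 0.115 ]
rack corners w [array([0.5372, 0.1797, 0.038 ]), array([0.5939, 0.1214, 0.038 ]), array([0.5485, 0.1129, 0.038 ])]
lid foot scene [0.5573 0.3504 0.02  ] side [0.6722 0.2425 0.02  ]
lid top scene [0.5735 0.3295 0.295 ] side [0.4939 0.199  0.2   ]
loupe? [array([0.4429, 0.1965, 0.01  ]), array([0.3525, 0.099 , 0.01  ])]
[-0.8209  0.385   1.6223  0.      1.1344 -0.0359]
ptr in [ 0.402  -0.3445] -56.31007759432532
ptr out [ 0.4088 -0.3543] -55.418936088892046
skirt [ 0.4108 -0.3573] -55.523075368212595
idx0 [ 0.413  -0.3592] -53.51742480910717
idx1 [ 0.4214 -0.3705] -53.52333801332301
```

Emit:
jog_arm:
  motion:
    - [0.05, 0, 0, -0.04, 0]
    - [0.05, 0, 0, -0.04, 0]
    - [0.05, 0.038, -0.018, 0, 0]
    - [0.05, 0.038, -0.018, 0, 0]
    - [0.05, 0.038, -0.018, 0, 0]
    - [0.05, 0.038, -0.018, 0, 0]
    - [0.05, 0.038, -0.018, 0, 0]
    - [0.05, 0.038, -0.018, 0, 0]
    - [0.05, 0.038, -0.018, 0, 0]
    - [0.05, 0.038, -0.018, 0, 0]

```text
time: 9.05
eef_pos: [0.5127, -0.0234, 0.3005]
orientation: [-0.001, 0.924, 0.383, -0.001]
contact_force: [1.7, -0.2, -0.6]
grip_width: 0.0499
grasp_force: 0.0
```

Emit:
jog_arm:
  motion:
    - [0.05, 0.038, -0.018, 0, 0]
    - [0.05, 0.038, -0.018, 0, 0]
    - [0.05, 0, 0, 0, -0.136]
    - [0.05, 0, 0, 0, -0.136]
    - [0.05, 0, 0, 0, -0.136]
    - [0.05, 0, 0, 0, -0.136]
    - [0.05, 0, 0, 0, -0.136]
    - [0.05, 0, 0, 0, -0.136]
    - [0.05, 0, 0, 0, -0.136]
    - [0.05, 0, 0, 0, -0.136]

```text
time: 10.05
eef_pos: [0.5407, 0.054, 0.3003]
orientation: [-0.001, 0.59, 0.807, -0.001]
contact_force: [0.7, -0.9, -0.1]
grip_width: 0.0502
grasp_force: 0.0
```

```bash
python3 - <<'E'
from h import *
import pickle
np.set_printoptions(precision=4,suppress=True)
W=snap("wrist");pickle.dump(W,open('w5.pkl','wb'))
s=monitor.get_state();print(s['eef_pos'],s['orientation'],s['q'],proj(W,[[.572,.139,.069]]))
cv2.imwrite('pics/w5.png',W["color"][:,:,::-1])
E
```

```text
[0.5407 0.054  0.3003] [-0.0014  0.5863  0.8101 -0.001 ] [-0.0104  0.3307  1.4701 -0.      1.3442 -0.3282] [[331.9769 117.66  ]]
```

View pics/w5.png

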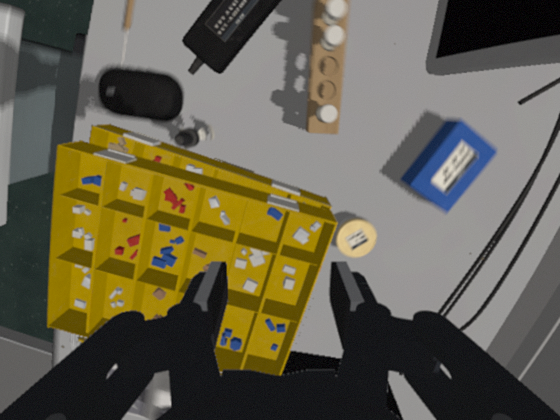

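The sample vial's cap is at (327,115), on the near end of the rack. The others are at (334,37) and (336,10). I'll localise the sample vial by its white cap.

```bash
cat > vial.py <<'E'
from h import *
def caps(W,box):
    x0,y0,x1,y1=box
    h=cv2.cvtColor(W["color"],cv2.COLOR_RGB2HSV)
    m=((h[...,2]>165)&(h[...,1]<45)).astype(np.uint8)[y0:y1,x0:x1]
    n,l,s,c=cv2.connectedComponentsWithStats(m)
    return [(c[k]+[x0,y0],s[k]) for k in range(1,n) if s[k,4]>40]
E
python3 - <<'E'
from vial import *
import pickle
np.set_printoptions(precision=4,suppress=True)
W=pickle.load(open('w5.pkl','rb'))
for c,s in caps(W,(312,0,350,130)): print(c,s,onz(W,c,.066),onz(W,c,.069))
x,y=[[327,115],[1,1]][0]
print(W["color"][100:130:3,327].tolist())
print([onz(W,p,.038)[:2] for p in [(309,131),(338,131),(349,0),(317,0)]])
E
```

```text
[337.1148   7.3037] [ 16   0  20  17 270] [0.5404 0.243  0.066 ] [0.5402 0.2421 0.069 ]
[334.6856  34.4129] [ 14  26  18  18 264] [0.5467 0.2181 0.066 ] [0.5465 0.2174 0.069 ]
[328.6518 113.1384] [  9 105  16  18 224] [0.5674 0.1424 0.066 ] [0.567  0.1423 0.069 ]
[[148, 122, 88], [147, 125, 96], [187, 182, 175], [197, 192, 183], [195, 190, 182], [197, 193, 184], [197, 191, 183], [184, 177, 169], [147, 121, 90], [147, 121, 88]]
[array([0.5564, 0.1173]), array([0.5889, 0.1279]), array([0.552 , 0.2631]), array([0.5192, 0.252 ])]
```

Emit:
jog_arm:
  motion:
    - [0.05, 0.025, 0.0175, 0, -0.025]
    - [0.05, 0.025, 0.0175, 0, -0.025]
    - [0.05, 0.025, 0.0175, 0.02, 0]
    - [0.05, 0, 0, 0.04, 0]
    - [0.05, 0, 0, 0.04, 0]
    - [0.05, 0, 0, 0.03, 0]
    - [0.05, 0, 0, 0, 0]
    - [0.05, 0, 0, 0, 0]

```text
time: 10.9
eef_pos: [0.5666, 0.1418, 0.172]
orientation: [-0.001, 0.573, 0.82, -0.001]
contact_force: [-0.1, -0.8, 0.1]
grip_width: 0.0501
grasp_force: 0.0
```

```bash
python3 - <<'E'
from vial import *
import pickle
np.set_printoptions(precision=4,suppress=True)
W=snap("wrist");pickle.dump(W,open('w6.pkl','wb'))
s=monitor.get_state();print(s['eef_pos'],s['orientation'])
p=proj(W,[[.567,.142,.069]])[0];print(p)
x,y=p.astype(int)
for c,b in caps(W,(max(x-40,0),max(y-40,0),x+40,min(y+40,420))): print(c,b,onz(W,c,.066),onz(W,c,.069))
cv2.imwrite('pics/w6.png',W["color"][:,:,::-1])
E
```

```text
[0.5673 0.1419 0.1731] [0.0002 0.5725 0.8199 0.0002]
[280.7997 219.2303]
[282.3977 219.8705] [ 31  30  24  23 440] [0.5687 0.141  0.066 ] [0.5683 0.1419 0.069 ]
```

View pics/w6.png

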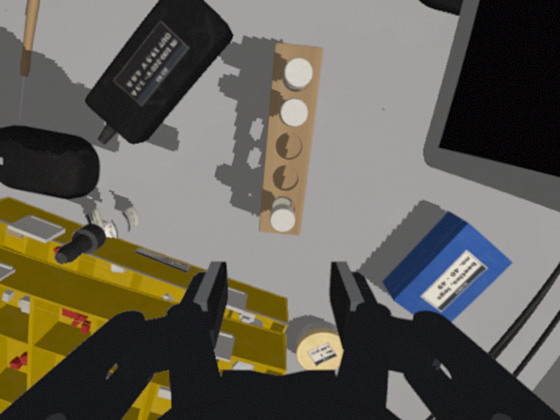

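The cap is centred at (282,220), which puts the vial at (0.568, 0.142), directly under the TCP. I'll descend and grip.

Emit:
jog_arm:
  motion:
    - [0.05, 0, 0.001, 0.04, 0]
    - [0.05, 0, 0, 0.04, 0]
    - [0.05, 0, 0, 0.02, 0]
    - [0.05, 0, 0, 0.009, 0]
    - [0.05, 0, 0, 0, 0]
    - [0.05, 0, 0, 0, 0]
    - [0.04, 0, 0, 0, 0]
    - [0.03, 0, 0, 0, 0]

```text
time: 11.75
eef_pos: [0.5684, 0.1423, 0.0645]
orientation: [0.001, 0.572, 0.82, 0.001]
contact_force: [0.4, 0.4, -0.1]
grip_width: 0.0298
grasp_force: 0.0
```

Emit:
jog_arm:
  motion:
    - [0.01, 0, 0, 0, 0]
    - [0.01, 0, 0, 0, 0]
    - [0.01, 0, 0, 0, 0]
    - [0.01, 0, 0, 0, 0]
    - [0.01, 0, 0, 0, 0]

```text
time: 12.25
eef_pos: [0.5683, 0.1423, 0.0641]
orientation: [0.001, 0.572, 0.82, 0.0]
contact_force: [-0.8, -0.4, 9.8]
grip_width: 0.0168
grasp_force: 58.3
```

Emit:
jog_arm:
  motion:
    - [0.01, 0, 0, -0.02, 0]
    - [0.01, 0, 0, -0.03, 0]
    - [0.01, 0, 0, -0.03, 0]
    - [0.01, 0, 0, -0.04, 0]
    - [0.01, 0, 0, -0.04, 0]
    - [0.01, 0, 0, -0.04, 0]
    - [0.01, 0, 0, -0.03, 0]
    - [0.01, -0.0264, -0.0144, 0, 0]

```text
time: 13.05
eef_pos: [0.5653, 0.1145, 0.298]
orientation: [0.003, 0.571, 0.821, 0.003]
contact_force: [1.7, -1.5, -0.9]
grip_width: 0.0171
grasp_force: 58.6
```

Emit:
jog_arm:
  motion:
    - [0.01, -0.025, -0.014, 0, 0]
    - [0.01, -0.025, -0.014, 0, 0]
    - [0.01, -0.025, -0.014, 0, 0]
    - [0.01, -0.025, -0.014, 0, 0]
    - [0.01, -0.025, -0.014, 0, 0]
    - [0.01, -0.025, -0.014, 0, 0]
    - [0.01, -0.025, -0.014, 0, 0]
    - [0.01, -0.025, -0.014, 0, 0]
    - [0.01, -0.025, -0.014, 0, 0]
    - [0.01, -0.025, -0.014, 0, 0]

```text
time: 14.05
eef_pos: [0.518, -0.1716, 0.2936]
orientation: [0.0, 0.572, 0.82, 0.0]
contact_force: [-0.9, -0.4, -0.3]
grip_width: 0.0167
grasp_force: 58.6
```

Emit:
jog_arm:
  motion:
    - [0.01, -0.025, -0.014, 0, 0]
    - [0.01, -0.025, -0.014, 0, 0]
    - [0.01, -0.025, -0.014, 0, 0]
    - [0.01, -0.025, -0.014, 0, 0]
    - [0.01, -0.025, -0.014, 0, 0]
    - [0.01, -0.025, -0.014, 0, 0]
    - [0.01, 0, 0, 0, 0]
    - [0.01, 0, 0, 0, 0]

```text
time: 14.85
eef_pos: [0.4912, -0.3404, 0.2932]
orientation: [-0.0, 0.572, 0.82, 0.0]
contact_force: [-0.4, 1.2, 0.2]
grip_width: 0.0167
grasp_force: 58.6
```

```bash
python3 - <<'E'
from h import *
import pickle
np.set_printoptions(precision=4,suppress=True)
s=monitor.get_state();print(s['eef_pos'],s['orientation'],s['contact_force'],s['grasp_force'],s['grip_width'])
W=snap("wrist");S=snap("scene");D=snap("side");pickle.dump((W,S,D),open('w7.pkl','wb'))
e=s['eef_pos'];b=e-[0,0,.056];print(proj(S,[b,e,[.4915,-.3405,.108]]),proj(D,[b,e,[.4915,-.3405,.108]]))
R=lambda c:cv2.resize(c,(400,300),interpolation=cv2.INTER_CUBIC)
a=W["color"][:,:,::-1]
q=proj(S,[e-[0,0,.1]])[0].astype(int);r=proj(D,[e-[0,0,.1]])[0].astype(int);print(q,r)
cr=lambda I,p,w:R(I["color"][p[1]-w*3//8:p[1]+w*3//8,p[0]-w//2:p[0]+w//2,::-1])
cv2.imwrite('pics/c7.png',np.vstack([np.hstack([R(a),R(a[180:390,140:420])]),np.hstack([cr(S,q,120),cr(D,r,80)])]))
E
```

```text
[ 0.4912 -0.3404  0.2932] [-0.0002  0.5724  0.82    0.0001] [-0.4012  1.2188  0.1954] 58.648741543293 0.016723765801456902
[[352.2157 195.7633]
 [355.1638 168.444 ]
 [346.3404 251.3291]] [[351.4774 163.7451]
 [354.4461 149.1953]
 [345.3183 193.8417]]
[350 215] [349 174]
```

View pics/c7.png

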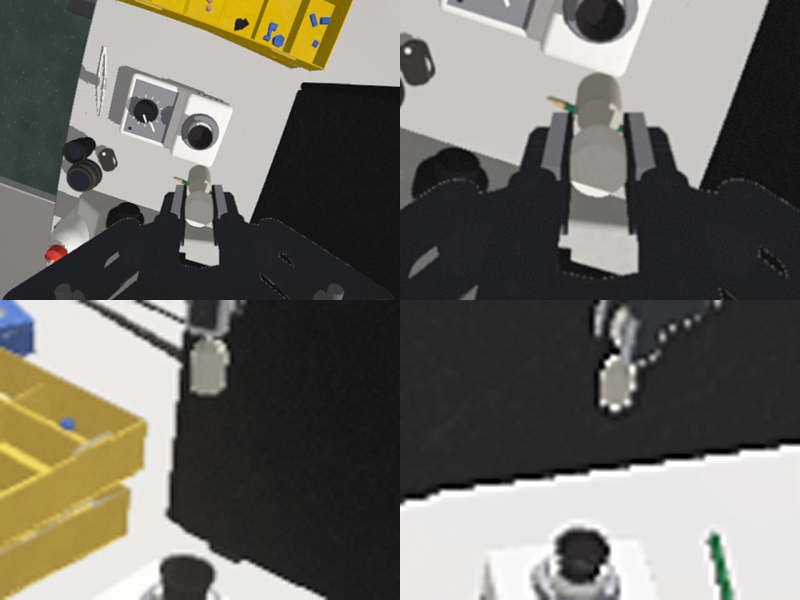

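The vial hangs straight and centred in the pads. The cup shows at about (200,137) in the quarter-size wrist view. I'll refine the cup axis numerically from this view, using the dial (known from contact) as the reference.

```bash
python3 - <<'E'
from h import *
import pickle
np.set_printoptions(precision=4,suppress=True)
W7=pickle.load(open('w7.pkl','rb'))[0]; W1=pickle.load(open('w1.pkl','rb'))
for nm,W in (("w1",W1),("w7",W7)):
    v=cv2.cvtColor(W["color"],cv2.COLOR_RGB2HSV)[...,2]
    for what,P,rz in (("dial",(.4005,-.342,.06),24),("cup",(.4915,-.3405,.104),24)):
        p=proj(W,[P])[0]
        for th in (45,60,75):
            m=np.zeros_like(v);cv2.circle(m,tuple(int(round(a)) for a in p),rz,1,-1)
            m=((v<th)&(m>0)).astype(np.uint8)
            cs,_=cv2.findContours(m,0,1);c=max(cs,key=cv2.contourArea)
            (x,y),(a,b),_=cv2.fitEllipse(cv2.convexHull(c));z={"dial":.054,"cup":.108}[what]
            print(nm,what,th,np.array([x,y,a,b]),onz(W,(x,y),z),"pred",p)
E
```

```text
w1 dial 45 [249.3657 162.8659  36.3215  36.6826] [ 0.4004 -0.3414  0.054 ] pred [248.9979 164.4134]
w1 dial 60 [249.2548 162.7981  37.0553  37.7596] [ 0.4003 -0.3413  0.054 ] pred [248.9979 164.4134]
w1 dial 75 [246.6593 162.9803  38.2841  44.1156] [ 0.3977 -0.3415  0.054 ] pred [248.9979 164.4134]
w1 cup 45 [352.6544 170.6243  38.1873  40.855 ] [ 0.4913 -0.3394  0.108 ] pred [351.7765 171.0866]
w1 cup 60 [352.6457 170.6716  38.9645  41.8023] [ 0.4913 -0.3394  0.108 ] pred [351.7765 171.0866]
w1 cup 75 [352.3932 170.6502  39.4114  42.9896] [ 0.4911 -0.3394  0.108 ] pred [351.7765 171.0866]
w7 dial 45 [203.712  155.1269  31.0435  32.9509] [ 0.4005 -0.3415  0.054 ] pred [202.4143 156.2933]
w7 dial 60 [203.5578 155.136   32.1784  33.7425] [ 0.4003 -0.3415  0.054 ] pred [202.4143 156.2933]
w7 dial 75 [203.388  155.1235  32.6717  34.6232] [ 0.4001 -0.3416  0.054 ] pred [202.4143 156.2933]
w7 cup 45 [280.0821 191.9353  31.1493  31.8967] [ 0.4916 -0.3395  0.108 ] pred [279.6612 191.8224]
w7 cup 60 [279.8594 192.0057  31.9231  33.7314] [ 0.4914 -0.3397  0.108 ] pred [279.6612 191.8224]
w7 cup 75 [279.7423 191.9765  32.3783  34.7749] [ 0.4913 -0.3397  0.108 ] pred [279.6612 191.8224]
```

Emit:
jog_arm:
  motion:
    - [0.01, 0.0007, 0.0003, 0.03, 0]
    - [0.01, 0, 0, 0.03, 0]
    - [0.01, 0, 0, 0.03, 0]
    - [0.01, 0, 0, 0.02, 0]
    - [0.01, 0, 0, 0.01, 0]
    - [0.01, 0, 0, 0.01, 0]
    - [0.01, 0, 0, 0, 0]
    - [0.01, 0, 0, 0, 0]
    - [0.01, 0, 0, 0, 0]

```text
time: 15.9
eef_pos: [0.4919, -0.3398, 0.1642]
orientation: [0.001, 0.572, 0.82, -0.0]
contact_force: [-0.1, 0.0, -0.4]
grip_width: 0.0172
grasp_force: 58.6
```

Emit:
jog_arm:
  motion:
    - [0.01, 0, 0, 0.003, 0]
    - [0.01, 0, 0, 0.003, 0]
    - [0.01, 0, 0, 0.003, 0]
    - [0.01, 0, 0, 0, 0]
    - [0.01, 0, 0, 0, 0]
    - [0.01, 0, 0, 0, 0]

```text
time: 16.5
eef_pos: [0.4916, -0.3395, 0.1544]
orientation: [0.0, 0.572, 0.82, 0.0]
contact_force: [0.6, 0.4, -0.7]
grip_width: 0.0172
grasp_force: 58.6
```

Emit:
jog_arm:
  motion:
    - [0.01, 0, 0, 0.002, 0]
    - [0.01, 0, 0, 0.001, 0]
    - [0.01, 0, 0, 0.001, 0]
    - [0.01, 0, 0, 0, 0]
    - [0.01, 0, 0, 0, 0]
    - [0.01, 0, 0, 0, 0]

```text
time: 17.1
eef_pos: [0.4915, -0.3395, 0.1503]
orientation: [0.0, 0.572, 0.82, -0.0]
contact_force: [0.1, -0.8, -1.5]
grip_width: 0.0176
grasp_force: 58.6
```

Emit:
jog_arm:
  motion:
    - [0.01, 0, 0, 0.001, 0]
    - [0.01, 0, 0, 0.001, 0]
    - [0.01, 0, 0, 0.001, 0]
    - [0.01, 0, 0, 0, 0]
    - [0.01, 0, 0, 0, 0]
    - [0.01, 0, 0, 0, 0]

```text
time: 17.7
eef_pos: [0.4915, -0.3395, 0.1474]
orientation: [0.0, 0.572, 0.82, -0.0]
contact_force: [-0.2, 0.6, 2.2]
grip_width: 0.017
grasp_force: 58.7
```

Emit:
jog_arm:
  motion:
    - [0.01, 0, 0, 0.001, 0]
    - [0.01, 0, 0, 0.001, 0]
    - [0.01, 0, 0, 0, 0]
    - [0.01, 0, 0, 0, 0]
    - [0.01, 0, 0, 0, 0]

```text
time: 18.2
eef_pos: [0.4915, -0.3395, 0.1453]
orientation: [0.0, 0.572, 0.82, -0.0]
contact_force: [-0.1, -0.1, 5.3]
grip_width: 0.0169
grasp_force: 58.8
```

Emit:
jog_arm:
  motion:
    - [0.01, 0, 0, 0.001, 0]
    - [0.01, 0, 0, 0.001, 0]
    - [0.01, 0, 0, 0.001, 0]
    - [0.01, 0, 0, 0.0003, 0]
    - [0.01, 0, 0, 0, 0]
    - [0.01, 0, 0, 0, 0]
    - [0.01, 0, 0, 0, 0]
    - [0.01, 0, 0, 0, 0]

```text
time: 19.0
eef_pos: [0.4916, -0.3396, 0.1423]
orientation: [0.0, 0.572, 0.82, -0.0]
contact_force: [-2.0, 0.4, 8.9]
grip_width: 0.0169
grasp_force: 59.4
```

Emit:
jog_arm:
  motion:
    - [0.01, 0, 0, 0, 0]
    - [0.01, 0, 0, 0, 0]
    - [0.01, 0, 0, 0, 0]
    - [0.01, 0, 0, 0, 0]
    - [0.01, 0, 0, 0, 0]
    - [0.01, 0, 0, 0, 0]
    - [0.01, 0, 0, 0, 0]

```text
time: 19.7
eef_pos: [0.4916, -0.3396, 0.1423]
orientation: [0.0, 0.572, 0.82, -0.0]
contact_force: [-0.8, -0.4, 7.8]
grip_width: 0.0173
grasp_force: 59.4
```

```bash
python3 - <<'E'
from h import *
F=[]
for i in range(8): snap("wrist"); s=monitor.get_state();F.append([s['contact_force'][2],s['eef_pos'][2]])
print(np.mean(F,0),np.std(F,0),s['time'])
E
```

```text
[8.11145772 0.14224868] [6.13873851e-01 6.56521861e-06] 20.1
```

Emit:
jog_arm:
  motion:
    - [0.01, 0, 0, 0.0004, 0]
    - [0.01, 0, 0, 0, 0]
    - [0.01, 0, 0, 0, 0]
    - [0.01, 0, 0, 0, 0]
    - [0.01, 0, 0, 0, 0]
    - [0.01, 0, 0, 0, 0]
    - [0.01, 0, 0, 0, 0]
    - [0.01, 0, 0, 0, 0]

```text
time: 20.9
eef_pos: [0.4916, -0.3396, 0.1419]
orientation: [0.0, 0.572, 0.82, -0.0]
contact_force: [-0.7, -0.1, 7.9]
grip_width: 0.0169
grasp_force: 59.5
```

```bash
python3 - <<'E'
from h import *
s=monitor.get_state();print(s['eef_pos'],s['contact_force'],s['grasp_force'])
print(job_done())
E
```

```text
[ 0.4915898  -0.33964356  0.14188883] [-0.70327714 -0.08899444  7.91864632] 59.47410710155964
the job is handed in; nothing more can be done
None
```

I handed the job in at about 21 s: the dial was about 2° from the long index line when last imaged, and the sample vial is gripped upright in the cup, holding it about 5–6 mm down by height and force readings (sleeve shoulder not checked in a picture); no verdict came back.

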